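Draw the plug gauge of the angled drilling jig to its red band

ROBOT

A 6-joint arm with a two-finger parallel gripper is mounted at the origin on the work surface. World frame = base frame: x ahead of the robot, y to its left, z up, the work surface at z = 0. Lengths are in m, angles in rad, forces in N, time in s.
With the tool pointing down it reaches from about 0.3 to 0.775 m from the base axis. Payload 14.6 kg.
Tool frame: the origin (TCP) lies between the finger pads; the fingertips stand ctrl.tip_extent ahead of it and the grasp point (between the pads) lies 3 mm ahead of it (ctrl.tip_extent is the distance from the TCP to the fingertips, in m); z points along the fingers, y is the line along which they close (so a half turn about z gives the same grasp; the last joint's range is limited). The gripper opens to 94 mm and grips with 3 to 60 N. Pads are 16 mm wide; open, the fingers measure 119 mm over their backs; the gripper's body (75 mm by 177 mm) begins 78 mm behind the grasp point.
Start: joints at [1.08, 0.3, 1.521, -0, 1.321, -0.067], TCP at [0.226, 0.501, 0.227] pointing down, gripper open.
Joint ranges: [-3.03, 3.03], [-0.79, 2.21], [0.23, 2.52], [-1.04, 4.18], [0, 3.07], [-2.55, 2.55]. Speed limits (rad/s): [2.22, 2.22, 2.57, 3.14, 3.14, 3.14].

INTERFACE

Orientations are given as [roll, pitch, yaw] about the fixed x, y, z axes, in that order (R = Rz(yaw) Ry(pitch) Rx(roll)).
In Python, from station import ctrl, optics, order, probe_bus gives the robot as it stands (ctrl), with the cameras (optics), the job (order) and the readings (probe_bus).
- The arm moves only by the shell command python3 shift.py 'ROWS' [OPENING] [FORCE]. ROWS is a JSON list of rows, 1 to 10 of them, each of 6 numbers: dx, dy, dz in m, then a rotation vector rx, ry, rz in rad; each row shifts and turns the commanded pose from where the row before left it, along the tool's axes as they then stand; what a row does not reach is not made up. A row lasts 1/10 s, in which the tool goes at most 0.05 m and 0.15 rad, less where a joint would pass 70% of its speed; a pose out of reach is approached as far as the arm can. OPENING is the finger opening in m, set as the command begins (- or left out keeps the last). The fingers move at their own pace and stop on an object; FORCE is the grip in N (left out, the last holds). Time passes only in rows, so rows that do not move let the fingers close. It prints the time, the measured TCP pose, the force, the opening and the grip force at its end.
- probe_bus.get_obs(): the state, without advancing time (a new reading comes with each control period).
- optics.camera(name): name is "scene" or "top" or "wrist"; returns a dict with "pixels" (420x560x3 uint8, blue, green, red), "fx", "fy", "cx", "cy" (pixels), "extrinsics" (4x4, takes a point from camera to world coordinates). Camera axes: x right, y up, looking along -z (the intrinsics and any distortion apply to the point x, -y, -z); pixel columns grow to the right and rows downward; lengths in m; the calibration is good to about 2 mm. The wrist camera is an equidistant fisheye: a pixel r from the principal point sees the ray r / f radians off the axis. A picture is of the moment at which its call begins. There is no depth.
- order.hand_in(): hands the job in; it is judged then, once.
The state is a dict: "time_s": time; "qpos": joint angles; "joint_vel": joint speeds; "tau": joint torques, N m; "ee_pos": TCP position; "eef_rot": TCP orientation; "force": force on the tool from outside, world axes, zero at the start; "moment": the same for the moment, N m; "grip_width": finger opening in m; "grip_force": force on a finger pad.
Only numpy, scipy, OpenCV 4.12 (cv2) and the standard library are available. Lean on these libraries where they do the work, as an engineer would, in place of code of your own. Each camera call takes 0.05 s, during which the arm holds its last target. There are 200 camera calls.

TASK

Lift the orange dust cap off the angled drilling jig and park it, mouth down and fully home, on the bare wooden peg. Then draw the black-handled plug gauge straight along its slanted bore, without wrenching it sideways, until the whole red band has come out but the yellow band is still hidden in the bore, and finish while holding it still there, gripped in the fingers. Leave everything else on the bench alone.

Things in the scene. Friction and masses are not known exactly. Their poses are not given: they have to be found in the camera images.
- bore: aluminium block 64 x 64 x 86 mm, fixed in a plywood jig (base 170 x 120 x 14 mm, side cheeks 76 mm high), bored right through, 17 mm wide. Does not move during the work. Origin: centre of its underside, on the bore's axis. z runs up the bore and leans 0.35 rad (20 degrees) from vertical, its top towards the block's own -x side, roughly towards the robot; y is level
- bore_mouth (a point): centre of the bore's mouth on the block's top face, 86 mm along the bore's z from bore's origin. The fit is snug (1 mm): fingers that close some 5 mm off the bore's axis, or pull across it, press the gauge hard against the bore
- gauge: plug gauge, loose, about 0.2 kg, in the bore under the cap: steel shank 16 mm diameter, 80 mm long, then a collar 28 mm diameter, 6 mm thick, then a round black handle 24 mm diameter, 50 mm long (86 to 136 mm above the origin). Origin: centre of the shank's lower end; z up along it. At the start the collar rests on the block's top face (origin about 6 mm up the bore)
- red_band (a point): middle of the red band on the gauge's shank, which covers 24 to 34 mm below the collar: it is all out of the bore once the gauge has been drawn 34 mm
- yellow_band (a point): middle of the yellow band on the gauge's shank, which covers 56 to 66 mm below the collar: it begins to show when the gauge has been drawn 56 mm
- cap: orange dust cap, loose, about 60 g: round cup 42 mm outside diameter, 66 mm high, inside 34 mm diameter and 62 mm deep, closed at the top. Origin: centre of its open rim; z towards its closed end. At the start it stands over the gauge's handle with its rim on the block's top face, leaning with the bore (it can sit about 3 mm off the axis)
- peg: the bare parking peg, fixed: upright wooden post 22 mm diameter, its rounded tip 57 mm above the bench, on a round foot 80 mm diameter, 12 mm thick. Origin: centre of the foot's underside. The parked cap's rim rests on the foot
- tape_post: a similar fixed peg, 75 mm high, carrying a yellow-and-white roll of tape 76 mm diameter; not to be used. Origin: centre of its underside
- glue: white glue bottle, 60 mm diameter, 160 mm tall, to be left alone. Origin: centre of its underside
- offcut: wooden offcut 120 x 50 x 45 mm, to be left alone. Origin: centre of its underside
- pencil: flat red carpenter's pencil 182 x 12 x 8 mm lying along its x, to be left alone. Origin: on its underside, 85 mm from its blunt end
- square: try square, dark wooden stock 110 mm long with a steel blade 160 mm long, to be left alone. Origin: under the middle of the stock
- mug: blue mug, 80 mm diameter, 90 mm tall, to be left alone. Origin: centre of its underside

How it is judged:
On the way, in this order (a step that is already met when the one before it is completed fails the run):
1. the cap stands mouth down and fully home on the bare peg, released (horizontal distance between cap and peg below 0.012 m and z of cap in the frame of peg below 0.018 m and angle between cap's own z axis and vertical below 0.12 rad and contact force between cap and the fingers below 0.1 N), for 0.2 s.
2. the fingers hold the gauge drawn so that the red band is out of the bore and the yellow one is not (z of gauge in the frame of bore between 0.039 and 0.063 m and angle between the z axis of gauge and the z axis of bore, either way round below 0.045 rad and contact force between gauge and the fingers above 1.5 N), for 0.2 s.
At the end, for the whole second after the job is handed in: The cap stands on the peg's foot (rim within 6 mm of it, axes within 12 mm, tilt under 0.12 rad), released; the gauge is gripped by the fingers (over 1.5 N), still (under 20 mm/s), in line with the bore within 0.045 rad and drawn 33 to 57 mm, so that the red band is out and the yellow band is not (all of step 1 and all of step 2 and linear speed of each of gauge, cap below 0.02 m/s); the arm keeps its last pose, push and grip.
It fails at once if a bystander (glue bottle, offcut, pencil, square or mug) was moved more than 30 mm (distance of any of glue, offcut, pencil, square, mug from where it was at the start of the episode above 0.03 m).
It fails at once if the gauge was wrenched against its bore (over 45 N) (contact force between gauge and bore above 45 N).
It fails at once if the gauge was drawn right out of its bore (z of gauge in the frame of bore above 0.084 m).
It also fails if it takes over 54 s, if anything falls off the work surface, if the arm or the gripper's body presses on something with over 40 N, if the wrist force passes 120 N, or if a joint passes its speed limit or range.

## Working session

There is one attempt and no reset: what is moved stays moved. The work goes in short steps, Python scripts to look and compute and a shell command to move; the robot and the scene stay as the last step left them, time stands still between calls to the robot, and variables do not carry over. Pictures are saved under pics/ and viewed, at most 10 in all, crops included, and the job is handed in when it is done.

```bash
ls; mkdir -p pics
python3 - <<'E'
from station import ctrl, optics, order, probe_bus
import cv2,numpy as np
np.set_printoptions(precision=4,suppress=True)
o=probe_bus.get_obs();print(o, ctrl.tip_extent)
for n in("scene","top","wrist"):
    c=optics.camera(n);cv2.imwrite(f"pics/{n}0.png",c["pixels"]);np.savez(f"pics/{n}0.npz",**c)
    print(n,{k:v for k,v in c.items() if k!="pixels"})
E
```

```text
pics
shift.py
station.py
{'time_s': 0.0, 'qpos': array([ 1.0804,  0.3005,  1.5216, -0.    ,  1.3207, -0.0666]), 'joint_vel': array([ 0.0022, -0.0002, -0.0014, -0.0005,  0.    ,  0.0004]), 'tau': array([  0.0007, -53.1818, -35.2738,   0.0709,   0.0245,  -0.0001]), 'ee_pos': array([0.2261, 0.5011, 0.2269]), 'eef_rot': array([-3.1404, -0.0001,  2.7178]), 'force': array([-0.7222,  0.4143,  0.3547]), 'moment': array([ 0.0611,  0.0228, -0.0149]), 'grip_force': 0.0, 'grip_width': 0.09442286304165552} 0.022
scene {'fx': 400.5700251682805, 'fy': 400.5700251682805, 'cx': 280.7859714058121, 'cy': 215.2344713446064, 'extrinsics': array([[-0.3258, -0.7678,  0.5516,  1.2804],
       [ 0.9454, -0.261 ,  0.195 ,  0.2601],
       [-0.0057,  0.5851,  0.811 ,  1.1651],
       [ 0.    ,  0.    ,  0.    ,  1.    ]])}
top {'fx': 440.8640335575475, 'fy': 440.8640335575475, 'cx': 271.21276434586713, 'cy': 210.7238655934882, 'extrinsics': array([[ 0.0473,  0.9746, -0.2187,  0.3107],
       [-0.9989,  0.0478, -0.0032,  0.0333],
       [ 0.0073,  0.2186,  0.9758,  1.2371],
       [ 0.    ,  0.    ,  0.    ,  1.    ]])}
wrist {'fx': 325.19226210127806, 'fy': 325.19226210127806, 'cx': 275.50771819082877, 'cy': 209.34286644728067, 'extrinsics': array([[ 0.4102, -0.8782, -0.2461,  0.1552],
       [ 0.912 ,  0.3949,  0.1112,  0.5342],
       [-0.0005, -0.2701,  0.9628,  0.3844],
       [ 0.    ,  0.    ,  0.    ,  1.    ]])}
```

View pics/scene0.png

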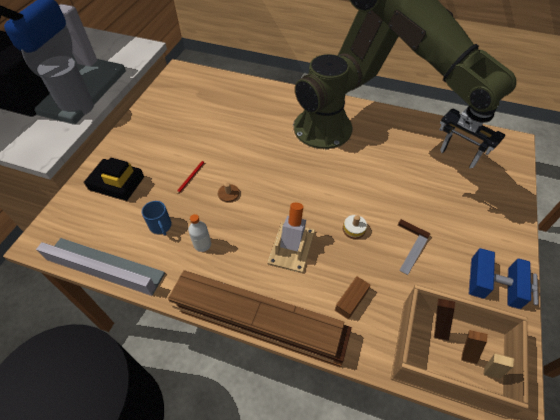

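View pics/top0.png

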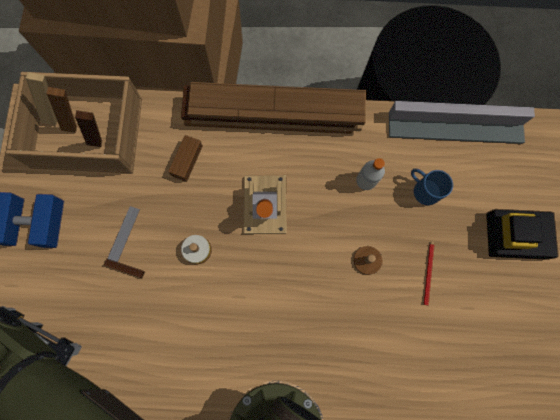

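The scene view shows the jig with the cap at (296,213), the bare peg at (229,192) and the tape post at (355,226). In the top view they are at (264,208), (368,260) and (195,250). I'll look at enlarged crops next.

Run:
```python
import cv2,numpy as np
s=cv2.imread("pics/scene0.png");t=cv2.imread("pics/top0.png")
f=lambda im,u,v,h=45,w=45:cv2.resize(im[v-h:v+h,u-w:u+w],(400,300) if 0 else (300,300),interpolation=cv2.INTER_CUBIC)
g=lambda im,u,v:cv2.resize(im[v-20:v+20,u-20:u+20],(300,300),interpolation=cv2.INTER_CUBIC)
cv2.imwrite("pics/crop.png",np.vstack([np.hstack([f(s,293,235),f(t,265,205)]),np.hstack([g(s,229,192),g(t,368,260)])]))
```

```text
(no output)
```

View pics/crop.png

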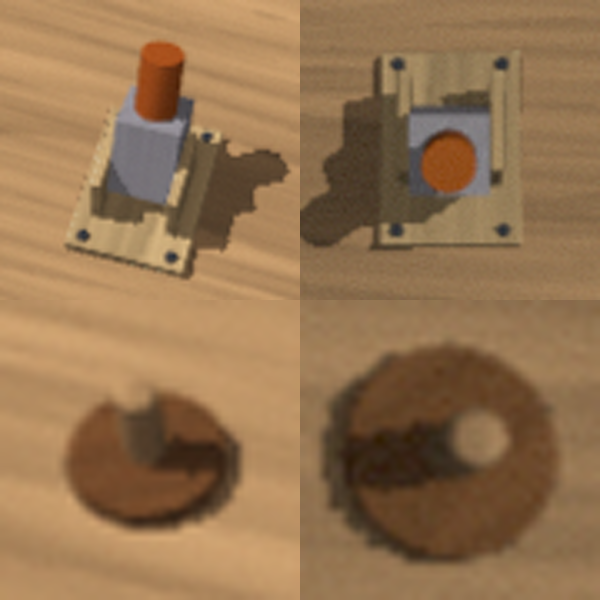

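The crops show the jig's base corners and screws, the cap's top face (scene ≈(296.6,206.2), top ≈(264.4,208.6)), and the peg's tip (scene ≈(227,184.3), top ≈(372,258.3)) on its foot disc.

```bash
cat > h.py <<'E'
import cv2,numpy as np
from scipy.spatial.transform import Rotation as R
np.set_printoptions(precision=4,suppress=True)
def load(n): return np.load(f"pics/{n}.npz")
def ray(c,u,v,fish=False):
    x,y=(u-c["cx"])/c["fx"],(v-c["cy"])/c["fy"]
    if fish:
        r=np.hypot(x,y);d=np.array([np.sin(r)*x/r,-np.sin(r)*y/r,-np.cos(r)])
    else: d=np.array([x,-y,-1.])
    E=c["extrinsics"];d=E[:3,:3]@d
    return E[:3,3],d/np.linalg.norm(d)
def plane(c,u,v,z,fish=False):
    o,d=ray(c,u,v,fish);return o+d*(z-o[2])/d[2]
def tri(*rs):
    A=sum(np.eye(3)-np.outer(d,d) for o,d in rs);b=sum((np.eye(3)-np.outer(d,d))@o for o,d in rs)
    p=np.linalg.solve(A,b);return p,[np.linalg.norm(np.cross(p-o,d)) for o,d in rs]
def rpy(e): return R.from_euler("xyz",e).as_matrix()
def orange(im):
    h=cv2.cvtColor(im,cv2.COLOR_BGR2HSV);return cv2.inRange(h,(3,190,90),(13,255,255))
def blob(m,near=None):
    n,l,s,c=cv2.connectedComponentsWithStats(m)
    return [(c[i].round(2),s[i]) for i in range(1,n) if s[i,4]>30]
E
python3 - <<'E'
from h import *
s,t=load("scene0"),load("top0")
print("captop",tri(ray(s,296.6,206.2),ray(t,264.4,208.6)))
print("pegtip",tri(ray(s,227,184.3),ray(t,372,258.3)))
C=[(398,64),(502,64),(503,230),(397,230)]
P=np.array([plane(t,(u-300)/3.3333+220,v/3.3333+160,.014) for u,v in C]);print("screws",P,P.mean(0))
for a,b in((0,3),(1,2),(0,1),(3,2)):
    d=P[a]-P[b];print(np.linalg.norm(d),np.degrees(np.arctan2(d[1],d[0])))
C=[(83,236),(172,257),(207,136)]
print("screws scene",[plane(s,u/3.3333+248,v/3.3333+190,.014) for u,v in C])
# foot
for n,c,w in(("scene",s,(229,192)),("top",t,(368,260))):
    im=c["pixels"];h=cv2.cvtColor(im,cv2.COLOR_BGR2HSV)
    print(n,"orange",blob(orange(im)))
    print(h[w[1]+6,w[0]],h[w[1]+18,w[0]+18])
# foot ellipse by eye: scene l/r/t/b and top
fs=((66+228)/2/7.5+209,(390-300+522-300)/2/7.5+172); ft=((345+555-600)/2/7.5+348,(345+558-600)/2/7.5+240)
print("foot px",fs,ft,tri(ray(s,*fs),ray(t,*ft)),plane(s,*fs,.012),plane(t,*ft,.012))
E
```

```text
captop (array([0.5544, 0.055 , 0.1691]), [np.float64(0.001061999960135884), np.float64(0.0010619999601358713)])
pegtip (array([ 0.4576, -0.2379,  0.0552]), [np.float64(0.0016565245577815346), np.float64(0.001656524557781491)])
screws [[0.675  0.1046 0.014 ]
 [0.6794 0.0146 0.014 ]
 [0.5335 0.0075 0.014 ]
 [0.5291 0.097  0.014 ]] [0.6042 0.0559 0.014 ]
0.14604523276970124 2.999553996032682
0.14612323303257252 2.776111746909932
0.09013132219439482 92.83765057334178
0.08956172577118725 92.78743196701316
screws scene [array([0.6797, 0.0189, 0.014 ]), array([0.6737, 0.1086, 0.014 ]), array([0.5274, 0.1006, 0.014 ])]
scene orange [(array([295.01, 213.33]), array([289, 203,  14,  23, 233], dtype=int32)), (array([193.72, 218.08]), array([190, 215,   9,   8,  50], dtype=int32))]
[ 13 161 119] [ 16 116 195]
top orange [(array([378.49, 162.97]), array([374, 159,  10,  10,  71], dtype=int32)), (array([264.14, 208.28]), array([257, 200,  15,  17, 199], dtype=int32))]
[ 15 148 102] [ 17 114 157]
foot px (228.6, 192.8) (368.0, 260.2) (array([ 0.4577, -0.2377,  0.0066]), [np.float64(0.0018936967387257486), np.float64(0.0018936967387257126)]) [ 0.4614 -0.2334  0.012 ] [ 0.4576 -0.2384  0.012 ]
```

```bash
cat >> h.py <<'E'
th=0.35
def axis(yaw): return np.array([-np.sin(th)*np.cos(yaw),-np.sin(th)*np.sin(yaw),np.cos(th)])
def tiltR(yaw):
    z=-axis(yaw);y=np.array([-np.sin(yaw),np.cos(yaw),0]);return np.c_[np.cross(y,z),y,z]
def downR(yaw):
    return np.c_[[-np.cos(yaw),-np.sin(yaw),0],[-np.sin(yaw),np.cos(yaw),0],[0,0,-1]]
def plan(p,Rt,n=1,obs=None):
    """repeat-row screw of n rows from the measured pose to p,Rt"""
    from station import ctrl, optics, order, probe_bus
    o=obs or probe_bus.get_obs();R0=rpy(o["eef_rot"]);t=R0.T@(p-o["ee_pos"])
    w=R.from_matrix(R0.T@Rt).as_rotvec()
    S=sum(R.from_rotvec(w/n*k).as_matrix() for k in range(n))
    print("tool shift",t,"rotvec",w,"| per row",np.r_[np.linalg.solve(S,t),w/n])
E
python3 - <<'E'
from h import *
a=axis(.05);print(a)
p=np.array([.5555,.0565,.169])+.12*a;print(p)
plan(p,tiltR(.05),16)
E
```

```text
[-0.3425 -0.0171  0.9394]
[0.5144 0.0544 0.2817]
tool shift [-0.4465 -0.2887 -0.0545] rotvec [-0.0837 -0.3437 -0.4687] | per row [-0.0239 -0.0239  0.0001 -0.0052 -0.0215 -0.0293]
```

```bash
r='[-0.024,-0.024,0,-0.005,-0.0215,-0.0293]'; python3 shift.py '[[-0.024,-0.024,0,-0.005,-0.0215,-0.0293],[-0.024,-0.024,0,-0.005,-0.0215,-0.0293],[-0.024,-0.024,0,-0.005,-0.0215,-0.0293],[-0.024,-0.024,0,-0.005,-0.0215,-0.0293],[-0.024,-0.024,0,-0.005,-0.0215,-0.0293],[-0.024,-0.024,0,-0.005,-0.0215,-0.0293],[-0.024,-0.024,0,-0.005,-0.0215,-0.0293],[-0.024,-0.024,0,-0.005,-0.0215,-0.0293]]' 0.094 15
python3 shift.py '[[-0.024,-0.024,0,-0.005,-0.0215,-0.0293],[-0.024,-0.024,0,-0.005,-0.0215,-0.0293],[-0.024,-0.024,0,-0.005,-0.0215,-0.0293],[-0.024,-0.024,0,-0.005,-0.0215,-0.0293],[-0.024,-0.024,0,-0.005,-0.0215,-0.0293],[-0.024,-0.024,0,-0.005,-0.0215,-0.0293],[-0.024,-0.024,0,-0.005,-0.0215,-0.0293],[-0.024,-0.024,0,-0.005,-0.0215,-0.0293],[0,0,0,0,0,0]]'
python3 - <<'E'
from h import *
from station import ctrl, optics, order, probe_bus
a=axis(.05)
plan(np.array([.5555,.0565,.169])+.12*a,tiltR(.05),1)
c=optics.camera("wrist");cv2.imwrite("pics/w1.png",c["pixels"]);np.savez("pics/w1.npz",**c)
print(blob(orange(c["pixels"])),c["extrinsics"])
E
```

```text
time_s: 0.95
ee_pos: [0.3471, 0.2579, 0.2398]
eef_rot: [3.122, 0.176, 2.953]
force: [0.2, 0.6, 0.1]
grip_width: 0.0942
grip_force: 0.0
time_s: 1.85
ee_pos: [0.5169, 0.0498, 0.2854]
eef_rot: [-3.138, 0.351, -3.093]
force: [-0.2, 0.3, -0.2]
grip_width: 0.0943
grip_force: 0.0
tool shift [0.0034 0.0047 0.0027] rotvec [-0.004   0.0011 -0.0012] | per row [ 0.0034  0.0047  0.0027 -0.004   0.0011 -0.0012]
[(array([280.65, 177.68]), array([262, 170,  40,  21, 272], dtype=int32)), (array([ 66.46, 268.54]), array([ 59, 262,  15,  17, 112], dtype=int32))] [[-0.0486 -0.8101 -0.5843  0.3899]
 [ 0.9988 -0.0414 -0.0256  0.0448]
 [-0.0035 -0.5849  0.8111  0.4064]
 [ 0.      0.      0.      1.    ]]
```

View pics/w1.png

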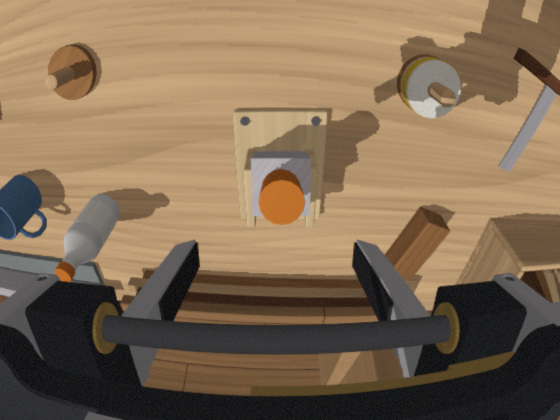

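The wrist view shows the cap's top face near (282,202), its rim on the block near (280,172), jig screws at (245,121) and (316,121), and the peg foot at (72,71) with its tip at (57,79).

Run:
```python
from h import *
s,t,w=load("scene0"),load("top0"),load("w1")
im=w["pixels"];h=cv2.cvtColor(im,cv2.COLOR_BGR2HSV)
def cut(lo,hi,x0,y0,x1,y1):
    m=np.zeros(im.shape[:2],np.uint8);m[y0:y1,x0:x1]=cv2.inRange(h,lo,hi)[y0:y1,x0:x1];return m
def ell(m):
    c=max(cv2.findContours(m,cv2.RETR_EXTERNAL,cv2.CHAIN_APPROX_NONE)[0],key=cv2.contourArea);e=cv2.fitEllipse(cv2.convexHull(c));return e,cv2.boundingRect(c)
print("col",h[165:225:6,282],"foot",h[71,85],h[90,72],h[30,60])
hh=cv2.inRange(h,(0,140,60),(20,255,255))
m=cut((2,200,100),(14,255,255),250,160,320,235);print("cap",ell(m))
sub=h[165:230,282,2];print(sub)
f=cut((0,135,30),(20,255,140),35,35,105,105);e,b=ell(f);print("foot",e,b,(f>0).sum())
from itertools import combinations
# peg foot & tip, 3 views
tip=[ray(s,227,184.3),ray(t,372,258.3),ray(w,57,79,True)]
print("tip",tri(*tip),[tri(*x)[0] for x in combinations(tip,2)])
print("foot planes",plane(w,*e[0],.012,True))
print("screws",plane(w,245,121,.014,True),plane(w,316,121,.014,True))
cv2.imwrite("pics/c2.png",np.hstack([cv2.resize(im[140:240,220:340],(480,400),interpolation=cv2.INTER_CUBIC),cv2.resize(im[35:110,30:90],(320,400),interpolation=cv2.INTER_CUBIC)]))
```

```text
col [[168  11 117]
 [ 12 201 104]
 [ 13 202 105]
 [ 15 200 189]
 [ 14 195 190]
 [ 14 195 190]
 [ 14 196 191]
 [ 14 195 190]
 [ 14 201 188]
 [ 14 201 189]] foot [ 13 146  82] [ 14 140 146] [ 16  92 196]
cap (((280.9782409667969, 186.57350158691406), (32.046409606933594, 35.786041259765625), 102.61827087402344), (263, 171, 37, 19))
[117 117 119 114 106 102 104 105 104 103 104 104 105 107 121 171 188 192
 189 190 190 190 190 190 190 191 189 188 189 189 190 190 189 190 190 191
 191 190 191 191 190 191 190 189 189 191 190 189 188 189 191 188 191 190
 189 189 191 190 192 190 191 191 187 188 192]
foot ((81.92244720458984, 67.92899322509766), (25.093782424926758, 48.27347183227539), 165.2165069580078) (69, 45, 27, 49) 516
tip (array([ 0.4577, -0.2367,  0.0493]), [np.float64(0.0037935374675580683), np.float64(0.004234268466828142), np.float64(0.006352753440027442)]) [array([ 0.4576, -0.2379,  0.0552]), array([ 0.4576, -0.2332,  0.0511]), array([ 0.4622, -0.2459,  0.0273])]
foot planes [ 0.4553 -0.2114  0.012 ]
screws [0.536  0.0117 0.014 ] [0.5312 0.1021 0.014 ]
```

View pics/c2.png

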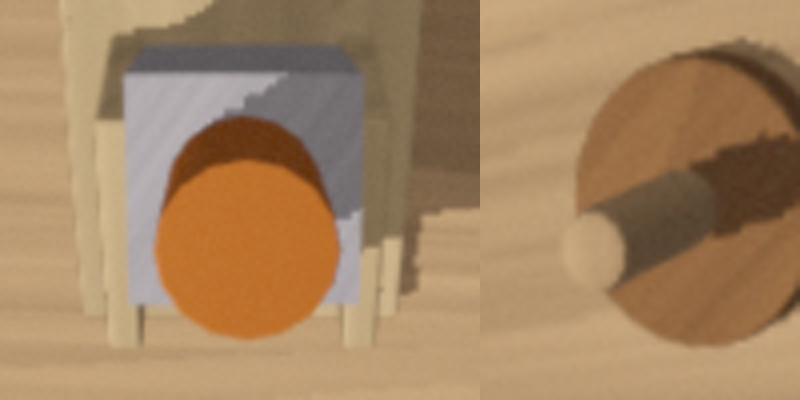

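Run:
```python
from h import *
s,t,w=load("scene0"),load("top0"),load("w1")
from itertools import combinations
tip=[ray(s,227,184.3),ray(t,372,258.3),ray(w,51.5,82,True)]
print("tip",tri(*tip),[tri(*x)[0] for x in combinations(tip,2)])
print("foot",plane(w,72,72.5,.012,True))
ct=[ray(s,296.6,206.2),ray(t,264.4,208.6),ray(w,282,202,True)]
print("captop",tri(*ct),[tri(*x)[0] for x in combinations(ct,2)])
P=tri(*ct)[0];a=axis(.05)
def pl(o,d,q): return o+d*((q-o)@a)/(d@a)
q=P-.066*a; c=[pl(*ray(w,u/4+220,v/4+140,True),q) for u,v in((124,72),(363,72),(360,304),(130,304))]
print("face",np.array(c),np.mean(c,0),q,"widths",[np.linalg.norm(c[i]-c[i-1]) for i in range(4)])
```

```text
tip (array([ 0.4588, -0.237 ,  0.055 ]), [np.float64(0.0014957832090923002), np.float64(0.0026865650712455573), np.float64(0.002659395708126333)]) [array([ 0.4576, -0.2379,  0.0552]), array([ 0.4598, -0.2341,  0.0573]), array([ 0.4606, -0.2413,  0.0466])]
foot [ 0.4598 -0.2292  0.012 ]
captop (array([0.554 , 0.0559, 0.1682]), [np.float64(0.00028998805455807825), np.float64(0.0021006340803866644), np.float64(0.0020190324353615914)]) [array([0.5544, 0.055 , 0.1691]), array([0.5534, 0.0568, 0.1681]), array([0.5554, 0.056 , 0.165 ])]
face [[0.5478 0.0252 0.0952]
 [0.5445 0.0891 0.0951]
 [0.6053 0.0929 0.1174]
 [0.6085 0.0288 0.1174]] [0.5765 0.059  0.1063] [0.5766 0.057  0.1063] widths [np.float64(0.0647520747876655), np.float64(0.06394194253809234), np.float64(0.06483765662055398), np.float64(0.06413480331566655)]
```

Run:
```python
from h import *
a=axis(.05)
plan(np.array([.5545,.0568,.1685])-.023*a,tiltR(.05),5)
```

```text
tool shift [0.0033 0.0044 0.1456] rotvec [-0.0037 -0.0006 -0.0019] | per row [ 0.0007  0.0008  0.0291 -0.0007 -0.0001 -0.0004]
```

```bash
python3 shift.py '[[0.0015,0.002,0.01,-0.0037,0,-0.0019],[0.002,0.0025,0.01,0,0,0],[0,0,0.025,0,0,0],[0,0,0.025,0,0,0],[0,0,0.025,0,0,0],[0,0,0.025,0,0,0],[0,0,0.0256,0,0,0],[0,0,0,0,0,0],[0,0,0,0,0,0]]'
python3 - <<'E'
from h import *
a=axis(.05)
plan(np.array([.5545,.0568,.1685])-.023*a,tiltR(.05),1)
E
python3 shift.py '[[0,0,0,0,0,0],[0,0,0,0,0,0],[0,0,0,0,0,0],[0,0,0,0,0,0],[0,0,0,0,0,0],[0,0,0,0,0,0]]' 0.03 12
```

```text
time_s: 2.8
ee_pos: [0.5612, 0.0598, 0.1468]
eef_rot: [3.142, 0.349, -3.088]
force: [0.1, -0.2, 0.9]
grip_width: 0.0941
grip_force: 0.0
tool shift [-0.001  -0.0026  0.0003] rotvec [ 0.0012 -0.0014  0.0031] | per row [-0.001  -0.0026  0.0003  0.0012 -0.0014  0.0031]
time_s: 3.4
ee_pos: [0.5618, 0.059, 0.1472]
eef_rot: [-3.142, 0.35, -3.089]
force: [0.4, 0.4, -1.1]
grip_width: 0.0495
grip_force: 0.0
```

```bash
python3 shift.py '[[0,-0.0012,0,0,0,0],[0,0,0,0,0,0],[0,0,0,0,0,0],[0,0,0,0,0,0],[0,0,0,0,0,0]]' 0.03 12
python3 - <<'E'
from station import ctrl, optics, order, probe_bus
o=probe_bus.get_obs();print(o["force"],o["moment"])
E
```

```text
time_s: 3.9
ee_pos: [0.5618, 0.0578, 0.1471]
eef_rot: [-3.141, 0.35, -3.089]
force: [-0.3, -0.7, 0.7]
grip_width: 0.0427
grip_force: 12.0
[-0.2775403  -0.68690542  0.69006478] [-0.12344868  0.21881885 -0.03429438]
```

```bash
python3 shift.py '[[0,0,-0.005,0,0,0],[0,0,-0.015,0,0,0],[0,0,-0.02,0,0,0],[0,0,-0.02,0,0,0],[0,0,-0.02,0,0,0],[0,0,-0.01,0,0,0],[0,0,0,0,0,0]]'
python3 - <<'E'
from h import *
from station import ctrl, optics, order, probe_bus
c=optics.camera("wrist");cv2.imwrite("pics/w2.png",c["pixels"]);np.savez("pics/w2.npz",**c)
o=probe_bus.get_obs();print(o["force"],o["ee_pos"])
# carry: tool down above the peg, rim z = tcp_z + .003... grasp point 40 mm above rim
plan(np.array([.459,-.236,.18]),downR(-.4),14)
plan(np.array([.459,-.236,.18]),downR(.05),14)
E
```

```text
time_s: 4.6
ee_pos: [0.5311, 0.0563, 0.2335]
eef_rot: [-3.142, 0.353, -3.089]
force: [0.6, 0.2, -0.6]
grip_width: 0.0424
grip_force: 12.0
[ 0.494   0.5269 -0.747 ] [0.531  0.0563 0.2322]
tool shift [ 0.0999 -0.2881  0.019 ] rotvec [0.0794 0.345  0.4479] | per row [ 0.0024 -0.0217  0.0031  0.0057  0.0246  0.032 ]
tool shift [ 0.0999 -0.2881  0.019 ] rotvec [0.0004 0.351  0.0025] | per row [ 0.0068 -0.0206  0.0025  0.      0.0251  0.0002]
```

View pics/w2.png

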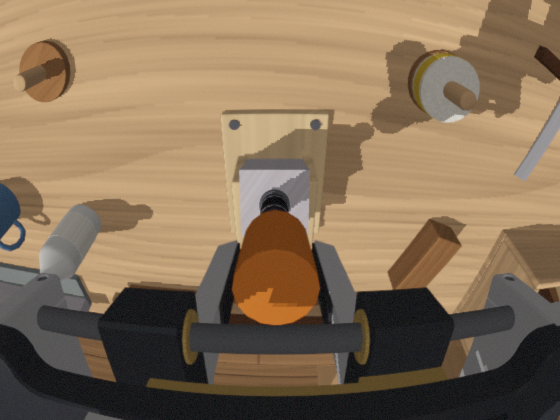

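The cap is clear of the gauge, whose collar sits on the block at about (274,203). I'll carry the cap over to the peg.

```bash
python3 shift.py '[[0.007,-0.0206,0.0025,0,0.025,0],[0.007,-0.0206,0.0025,0,0.025,0],[0.007,-0.0206,0.0025,0,0.025,0],[0.007,-0.0206,0.0025,0,0.025,0],[0.007,-0.0206,0.0025,0,0.025,0],[0.007,-0.0206,0.0025,0,0.025,0],[0.007,-0.0206,0.0025,0,0.025,0]]'
python3 shift.py '[[0.007,-0.0206,0.0025,0,0.025,0],[0.007,-0.0206,0.0025,0,0.025,0],[0.007,-0.0206,0.0025,0,0.025,0],[0.007,-0.0206,0.0025,0,0.025,0],[0.007,-0.0206,0.0025,0,0.025,0],[0.007,-0.0206,0.0025,0,0.025,0],[0.007,-0.0206,0.0025,0,0.025,0],[0,0,0,0,0,0],[0,0,0,0,0,0]]'
python3 - <<'E'
from h import *
from station import ctrl, optics, order, probe_bus
for n in("wrist","scene","top"):
    c=optics.camera(n);np.savez(f"pics/{n}3.npz",**c);cv2.imwrite(f"pics/{n}3.png",c["pixels"])
plan(np.array([.459,-.236,.18]),downR(.05),1)
f=lambda n,u,v,a,b:cv2.resize(cv2.imread(f"pics/{n}3.png")[v-b:v+b,u-a:u+a],(400,300),interpolation=cv2.INTER_CUBIC)
s=load("scene3")
def proj(c,p):
    q=np.linalg.inv(c["extrinsics"])@np.r_[p,1];return c["cx"]-c["fx"]*q[0]/q[2],c["cy"]+c["fy"]*q[1]/q[2]
cv2.imwrite("pics/c3.png",np.vstack([cv2.resize(cv2.imread("pics/wrist3.png"),(400,300)),f("scene",227,180,40,30)]))
E
```

```text
time_s: 5.35
ee_pos: [0.4958, -0.0908, 0.2003]
eef_rot: [3.141, 0.172, -3.089]
force: [0.3, 0.5, 0.1]
grip_width: 0.0428
grip_force: 12.0
time_s: 6.25
ee_pos: [0.4568, -0.2362, 0.1783]
eef_rot: [3.141, -0.001, -3.09]
force: [0.8, -0.5, -0.7]
grip_width: 0.0426
grip_force: 12.0
tool shift [-0.0019 -0.0004 -0.0009] rotvec [ 0.0002 -0.      0.0031] | per row [-0.0019 -0.0004 -0.0009  0.0002 -0.      0.0031]
```

View pics/c3.png

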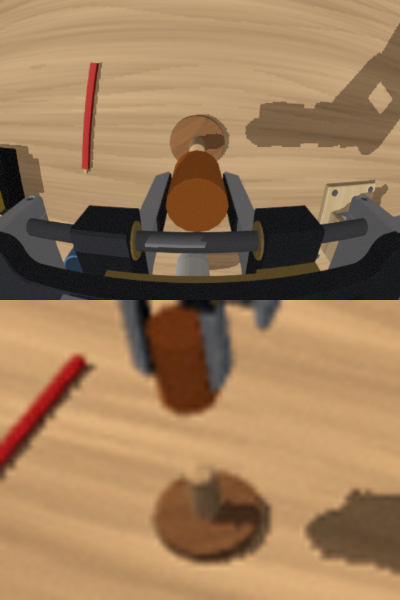

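```bash
python3 - <<'E'
from h import *
w,s,t=[load(n+"3") for n in("wrist","scene","top")]
# cap top face & foot with masks in wrist
h=cv2.cvtColor(w["pixels"],cv2.COLOR_BGR2HSV)
for v in range(164,204,5):
    r=h[v,220:340].astype(int);k=np.where((r[:,1]>125)|(r[:,2]<120))[0]+220;print(v,k.min(),k.max(),(k.min()+k.max())/2)
for v in(185,192,198): print("foot w",v,plane(w,279,v,.012,True))
print("captop w",plane(w,275.8,286,.2015,True),"s",plane(s,221.6,154.4,.2015))
print("foot s",plane(s,229.3,193.5,.012))
m=orange(t["pixels"]);print("top orange",blob(m))
E
cd pics; python3 -c "
import cv2,numpy as np
w=cv2.imread('wrist3.png')[150:310,215:345];t=cv2.imread('top3.png')[230:290,335:400]
cv2.imwrite('c4.png',np.hstack([cv2.resize(w,(487,600),interpolation=2),cv2.resize(t,(300,277),interpolation=2).copy() if 0 else cv2.copyMakeBorder(cv2.resize(t,(312,288),interpolation=2),0,312,0,0,0)]))"
```

```text
164 261 296 278.5
169 253 304 278.5
174 248 310 279.0
179 244 309 276.5
184 241 314 277.5
189 239 313 276.0
194 239 314 276.5
199 238 314 276.0
foot w 185 [ 0.4438 -0.2325  0.012 ]
foot w 192 [ 0.4511 -0.2321  0.012 ]
foot w 198 [ 0.4574 -0.2317  0.012 ]
captop w [ 0.4539 -0.2355  0.2015] s [ 0.4519 -0.2399  0.2015]
foot s [ 0.4636 -0.2296  0.012 ]
top orange [(array([378.44, 163.16]), array([374, 159,  10,  10,  73], dtype=int32))]
```

View pics/c4.png

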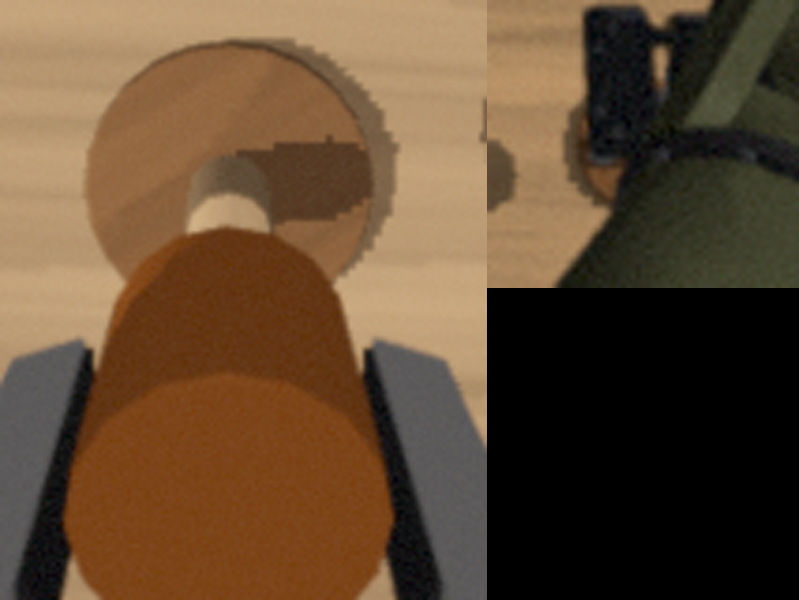

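In this view the peg (u≈229), cap (u≈229) and foot (u≈228) line up across the image. I'll move 4 mm in +x, go down to just above the tip and check again.

```bash
python3 shift.py '[[-0.004,0,0.02,0,0,0],[0,0,0.02,0,0,0],[0,0,0.02,0,0,0],[0,0,0,0,0,0],[0,0,0,0,0,0]]'
python3 - <<'E'
from h import *
from station import ctrl, optics, order, probe_bus
for n in("wrist","scene"):
    c=optics.camera(n);np.savez(f"pics/{n}4.npz",**c);cv2.imwrite(f"pics/{n}4.png",c["pixels"])
w=cv2.imread('pics/wrist4.png')[150:310,215:345];s=cv2.imread('pics/scene4.png')[155:205,205:250]
z=lambda i,k:cv2.resize(i,None,fx=k,fy=k,interpolation=2)
a=z(w,2.5);b=z(s,9);b=b[:450];a=cv2.copyMakeBorder(a,0,50,0,0,0)
print(a.shape,b.shape);cv2.imwrite('pics/c5.png',np.hstack([a,b]))
o=probe_bus.get_obs();print(o["ee_pos"],o["eef_rot"])
E
```

```text
time_s: 6.9
ee_pos: [0.4612, -0.2359, 0.1199]
eef_rot: [-3.141, 0.0, -3.089]
force: [1.1, 0.3, -1.1]
grip_width: 0.0421
grip_force: 12.0
(450, 325, 3) (450, 405, 3)
[ 0.4614 -0.2363  0.1205] [-3.1406  0.0014 -3.0889]
```

View pics/c5.png

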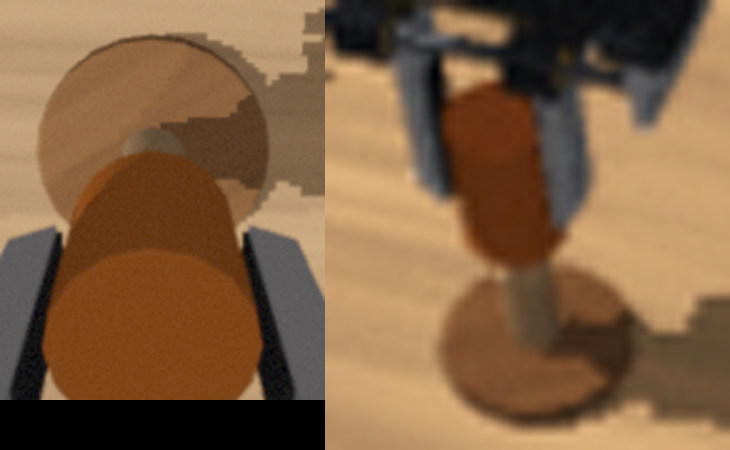

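Run:
```python
from h import *
w=load("wrist4")
for v in(206,208,210): print("foot",plane(w,276.2,v,.012,True))
for v in(284,286,288):print("captop",plane(w,275.8,v,.1437,True))
```

```text
foot [ 0.4548 -0.235   0.012 ]
foot [ 0.4566 -0.2349  0.012 ]
foot [ 0.4583 -0.2348  0.012 ]
captop [ 0.4569 -0.2353  0.1437]
captop [ 0.4579 -0.2352  0.1437]
captop [ 0.459  -0.2352  0.1437]
```

```bash
python3 shift.py '[[0,0,0.01,0,0,0],[0,0,0.01,0,0,0],[0,0,0.01,0,0,0],[0,0,0,0,0,0]]'
```

```text
time_s: 7.4
ee_pos: [0.4602, -0.2358, 0.0875]
eef_rot: [3.14, -0.002, -3.089]
force: [0.3, 0.0, 0.1]
grip_width: 0.0423
grip_force: 12.0
```

```bash
python3 shift.py '[[0,0,0.008,0,0,0],[0,0,0.008,0,0,0],[0,0,0.008,0,0,0],[0,0,0.005,0,0,0],[0,0,0,0,0,0]]'
python3 - <<'E'
from station import ctrl, optics, order, probe_bus
o=probe_bus.get_obs();print(o["force"],o["moment"],o["ee_pos"])
E
```

```text
time_s: 7.9
ee_pos: [0.4606, -0.2361, 0.0595]
eef_rot: [3.141, -0.001, -3.089]
force: [-0.2, -1.5, -1.2]
grip_width: 0.0427
grip_force: 12.0
[-0.16036537 -1.48842305 -1.21742288] [0.05253165 0.0014673  0.00669905] [ 0.46061672 -0.23606861  0.05945147]
```

```bash
python3 shift.py '[[0,0,0.002,0,0,0],[0,0,0.002,0,0,0],[0,0,0,0,0,0]]'; python3 shift.py '[[0,0,0.001,0,0,0],[0,0,0.001,0,0,0],[0,0,0,0,0,0]]'
```

```text
time_s: 8.2
ee_pos: [0.4609, -0.2362, 0.0562]
eef_rot: [-3.142, -0.0, -3.089]
force: [-0.1, 0.7, -1.0]
grip_width: 0.0422
grip_force: 12.0
time_s: 8.5
ee_pos: [0.461, -0.2363, 0.0545]
eef_rot: [-3.141, 0.0, -3.089]
force: [-0.8, 0.8, 1.6]
grip_width: 0.0423
grip_force: 12.0
```

```bash
python3 shift.py '[[0,0,0.001,0,0,0],[0,0,0,0,0,0]]'; python3 shift.py '[[0,0,0,0,0,0],[0,0,0,0,0,0],[0,0,0,0,0,0],[0,0,0,0,0,0],[0,0,0,0,0,0]]' 0.08
python3 shift.py '[[0,0,-0.005,0,0,0],[0,0,-0.02,0,0,0],[0,0,-0.03,0,0,0],[0,0,-0.03,0,0,0],[0,0,-0.03,0,0,0],[0,0,-0.03,0,0,0],[0,0,0,0,0,0]]'
python3 - <<'E'
from h import *
from station import ctrl, optics, order, probe_bus
c=optics.camera("wrist");np.savez("pics/w6.npz",**c)
w=c["pixels"];s=optics.camera("scene")["pixels"]
cv2.imwrite("pics/c6.png",np.hstack([cv2.resize(w,(400,300)),cv2.resize(s[160:210,195:262],(400,300),interpolation=2)]))
fc=np.array([.5765,.0582,.1063]);a=axis(.05)
plan(fc+(.1)*a,tiltR(.05),15)
E
```

```text
time_s: 8.7
ee_pos: [0.4612, -0.2363, 0.0541]
eef_rot: [-3.141, 0.001, -3.089]
force: [-3.7, 2.7, 12.3]
grip_width: 0.0426
grip_force: 12.0
time_s: 9.2
ee_pos: [0.4609, -0.2363, 0.0532]
eef_rot: [3.142, -0.0, -3.089]
force: [-0.3, -0.2, -0.1]
grip_width: 0.078
grip_force: 0.0
time_s: 9.9
ee_pos: [0.4621, -0.2369, 0.2025]
eef_rot: [-3.138, 0.005, -3.089]
force: [-0.1, 0.1, 0.2]
grip_width: 0.0799
grip_force: 0.0
tool shift [-0.0966  0.2881 -0.0018] rotvec [-0.0001 -0.3494  0.0025] | per row [-0.0064  0.0192  0.0009 -0.     -0.0233  0.0002]
```

View pics/c6.png

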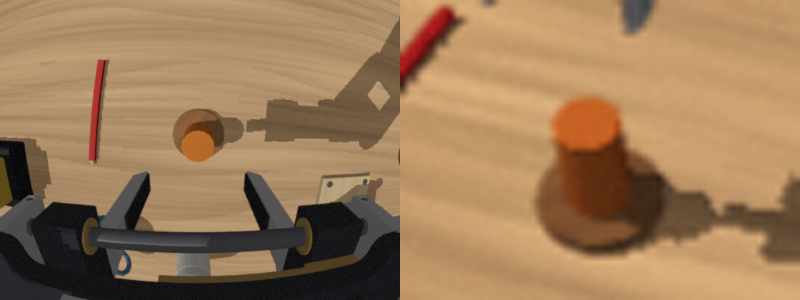

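The cap stands upright and home on the foot at about (198,146) in the wrist half, and the fingers are clear. That was picture 10, so from here I measure by masks only. Next is the gauge.

Run:
```python
from h import *
plan(np.array([.5765,.0582,.1063])+.15*axis(.05),tiltR(.05),15)
```

```text
tool shift [-0.0795  0.2881 -0.0488] rotvec [-0.0001 -0.3494  0.0025] | per row [-0.0058  0.0192 -0.0024 -0.     -0.0233  0.0002]
```

```bash
python3 shift.py '[[-0.0058,0.0192,-0.0024,0,-0.0233,0],[-0.0058,0.0192,-0.0024,0,-0.0233,0],[-0.0058,0.0192,-0.0024,0,-0.0233,0],[-0.0058,0.0192,-0.0024,0,-0.0233,0],[-0.0058,0.0192,-0.0024,0,-0.0233,0],[-0.0058,0.0192,-0.0024,0,-0.0233,0],[-0.0058,0.0192,-0.0024,0,-0.0233,0],[-0.0058,0.0192,-0.0024,0,-0.0233,0]]'
python3 shift.py '[[-0.0058,0.0192,-0.0024,0,-0.0233,0],[-0.0058,0.0192,-0.0024,0,-0.0233,0],[-0.0058,0.0192,-0.0024,0,-0.0233,0],[-0.0058,0.0192,-0.0024,0,-0.0233,0],[-0.0058,0.0192,-0.0024,0,-0.0233,0],[-0.0058,0.0192,-0.0024,0,-0.0233,0],[-0.0058,0.0192,-0.0024,0,-0.0233,0],[0,0,0,0,0,0],[0,0,0,0,0,0]]' 0.06
python3 - <<'E'
from h import *
from station import ctrl, optics, order, probe_bus
fc=np.array([.5765,.0582,.1063]);a=axis(.05)
plan(fc+.15*a,tiltR(.05),1)
c=optics.camera("wrist");np.savez("pics/w7.npz",**c);cv2.imwrite("pics/w7.png",c["pixels"])
o=probe_bus.get_obs();E=c["extrinsics"]
def proj(p):
    q=np.linalg.inv(E)@np.r_[p,1];v=np.array([q[0],-q[1]]);th=np.arctan2(np.hypot(*v),-q[2]);return np.array([c["cx"],c["cy"]])+c["fx"]*th*v/np.hypot(*v)
print("pred face",proj(fc),"handle base",proj(fc+.006*a),"handle top",proj(fc+.056*a))
h=cv2.cvtColor(c["pixels"],cv2.COLOR_BGR2HSV)
for v in range(int(proj(fc)[1])-40,int(proj(fc+.056*a)[1])+26,5):
    print(v," ".join(f"{x}" for x in h[v,246:306:3,2]))
E
```

```text
time_s: 10.8
ee_pos: [0.4971, -0.0796, 0.2199]
eef_rot: [3.141, 0.185, -3.089]
force: [-0.1, 0.5, -0.4]
grip_width: 0.08
grip_force: 0.0
time_s: 11.7
ee_pos: [0.5249, 0.0555, 0.2466]
eef_rot: [-3.141, 0.347, -3.088]
force: [-0.3, -0.4, 0.2]
grip_width: 0.0597
grip_force: 0.0
tool shift [-0.0004  0.0001 -0.0005] rotvec [ 0.001  -0.0027  0.0031] | per row [-0.0004  0.0001 -0.0005  0.001  -0.0027  0.0031]
pred face [274.6571 201.9068] handle base [274.6492 203.4477] handle top [274.5706 218.9296]
161 110 97 94 97 95 96 91 97 97 97 94 94 96 96 93 99 93 97 96 110
166 95 96 96 96 98 97 95 95 100 99 93 97 92 95 98 96 97 98 97 94
171 180 184 182 180 183 180 183 186 182 181 178 176 181 180 181 181 178 181 181 133
176 185 183 182 185 180 184 185 181 181 178 178 179 181 183 178 178 177 126 115 121
181 183 181 187 181 185 185 181 181 176 177 181 181 183 174 119 123 121 116 119 120
186 182 186 180 186 184 181 180 178 180 172 172 170 120 122 123 119 116 119 116 118
191 184 181 187 184 184 178 177 71 87 63 48 53 56 118 117 116 118 115 116 118
196 183 188 182 182 177 168 84 70 23 12 23 28 49 52 108 120 118 117 124 124
201 186 181 182 179 177 98 34 13 21 20 19 21 17 21 60 117 115 141 176 177
206 181 182 178 178 179 101 66 25 27 32 33 21 20 46 61 168 183 178 177 176
211 182 177 180 179 182 136 36 35 36 25 31 31 36 19 104 183 178 178 179 179
216 177 181 179 182 183 59 35 36 36 32 31 29 31 32 40 178 177 179 180 176
221 182 181 181 182 180 98 37 40 34 29 30 30 32 28 81 177 180 180 178 178
226 183 184 183 179 185 180 57 36 36 34 34 29 30 47 175 180 179 177 179 177
231 184 182 181 187 181 177 180 157 109 62 71 111 172 179 179 178 178 179 175 176
236 173 193 198 197 198 196 198 198 196 196 197 196 196 196 196 196 197 196 195 209
241 183 186 185 185 185 186 185 187 186 186 192 190 189 188 187 194 195 193 192 207
```

Run:
```python
from h import *
from station import ctrl, optics, order, probe_bus
c=load("w7");fc=np.array([.5765,.0582,.1063]);a=axis(.05)
g=cv2.cvtColor(c["pixels"],cv2.COLOR_BGR2GRAY).astype(float)
def edges(v,thr=75):
    r=g[v,240:310];k=np.where(r<thr)[0];i,j=k[0],k[-1]
    L=i-(thr-r[i])/(r[i-1]-r[i]);Rr=j+(thr-r[j])/(r[j+1]-r[j]);return L+240,Rr+240
for v in range(192,231,3):
    L,Rr=edges(v);print(v,round(L,2),round(Rr,2),"c",round((L+Rr)/2,2),"w",round(Rr-L,2))
def pl(u,v,q):
    o,d=ray(c,u,v,True);return o+d*((q-o)@a)/(d@a)
o=probe_bus.get_obs();R0=rpy(o["eef_rot"])
for u,v in((274.5,217),(275,217)):
    P=pl(u,v,fc+.056*a);print(P,"in tool",R0.T@(P-o["ee_pos"]))
P=pl(274.5,200,fc+.0*a);print(P,"tool",R0.T@(P-o["ee_pos"]))
# block face side edges
S=cv2.cvtColor(c["pixels"],cv2.COLOR_BGR2HSV)[...,1]
for v in(175,185,212,222): print(v,S[v,230:252:1],S[v,296:320])
```

```text
192 271.1 284.4 c 277.75 w 13.3
195 266.04 286.81 c 276.43 w 20.77
198 263.42 288.23 c 275.83 w 24.82
201 263.02 288.62 c 275.82 w 25.59
204 262.19 289.05 c 275.62 w 26.86
207 261.59 288.5 c 275.05 w 26.91
210 261.81 287.39 c 274.6 w 25.58
213 261.18 288.14 c 274.66 w 26.96
216 260.72 288.62 c 274.67 w 27.9
219 260.88 288.5 c 274.69 w 27.62
222 261.71 287.51 c 274.61 w 25.8
225 262.52 286.6 c 274.56 w 24.08
228 265.48 283.6 c 274.54 w 18.12
[0.5558 0.0571 0.1583] in tool [0.0011 0.0004 0.0936]
[0.5558 0.0575 0.1583] in tool [0.0011 0.0008 0.0936]
[0.5747 0.058  0.1056] tool [0.0012 0.0003 0.1496]
175 [83 83 84 83 83 90 92 93 99 94 84 36 12 10 10 10 11 11  8 11  8 11] [ 9 13 14 14 13  9  9 13 15 13 11 15 39 88 90 91 95 98 94 92 94 94 96 96]
185 [82 82 81 81 78 79 80 79 81 80 78 63 19 10  8 10 10 11 10 10 10  7] [13  9 13 13 11 11 11  9 13 13 13 15 57 90 96 92 93 91 96 96 91 98 94 96]
212 [92 80 80 84 84 84 83 81 80 80 82 78 49 14  7 10  9 10 10  9 10  9] [ 7  9 10 11  9  9 10  9 10  9  9 24 75 91 91 91 93 92 85 83 80 82 85 95]
222 [95 90 84 80 81 83 82 79 81 83 85 79 62 18 10  8 10 10 10 10  8 10] [  8  10  10  10   9   9  10  10   9   9  13  48  80  85  82  85  87  85
  82  80  81  85  98 105]
```

```bash
python3 shift.py '[[0.001,0,0.02,0,-0.0027,0],[0,0,0.02,0,0,0],[0,0,0.02,0,0,0],[0,0,0.02,0,0,0],[0,0,0.02,0,0,0],[0,0,0.0135,0,0,0],[0,0,0,0,0,0],[0,0,0,0,0,0]]'
python3 - <<'E'
from h import *
from station import ctrl, optics, order, probe_bus
fc=np.array([.5765,.0582,.1063]);a=axis(.05)
plan(fc+.036*a,tiltR(.05),1)
c=optics.camera("wrist");np.savez("pics/w8.npz",**c)
g=cv2.cvtColor(c["pixels"],cv2.COLOR_BGR2GRAY)
for v in(215,225,235,245,255,265,275,285): print(v,g[v,200:350:4])
E
```

```text
time_s: 12.55
ee_pos: [0.5634, 0.0572, 0.141]
eef_rot: [-3.142, 0.352, -3.09]
force: [0.6, 0.9, -0.1]
grip_width: 0.0597
grip_force: 0.0
tool shift [-0.0004  0.0004  0.0011] rotvec [0.0006 0.0018 0.0019] | per row [-0.0004  0.0004  0.0011  0.0006  0.0018  0.0019]
215 [176 174 175 175 196 191 188 186 181 131 124 118 122 123 122 119 117 118
 120 119 121 121 117 117 124 123 122 113 121 121 116 116 121 122 121 104
 102 101]
225 [164 165 161 164 185 191 185 184 186 148 122 123 120 118 118 116 116 106
  54  56  75 116 120 123 120 114 119 120 115 119 116 123 120 118 116 115
 116 114]
235 [167 167 169 168 164 193 186 185 184 188 121 119 117 116  61  51  33  19
  32  33  20  21  53  47 119 119 117 119 116 124 119 120 118 120 103 163
 162 161]
245 [177 129 101 100  99  96  41 189 187 180 123 117 121 167  68  17  15  13
  16  12  13  17   8  57  64 120 119 148 178 177 178 164  23 100 101 101
 105 141]
255 [ 98  99  99  97  91  25  23 184 183 178 179 180 180 181  21  14  17  16
  16  14  19  13  12  12 106 185 179 178 178 179 179 151  33  19  97 101
  99 100]
265 [100  97 101  91  14  20  25 179 178 181 180 183 186 178  41  39  14  19
  21  14  25  16  18  54 117 177 177 180 180 177 179 173  26  32  27  99
  98 101]
275 [100 100  93  23  19  13 155 182 180 182 183 183 178  67   8  21  16  11
  24  20  21  17  16  17  28 179 180 177 177 181 176 180  68  29  31  22
 102 100]
285 [100  84  17  18   9  82 168 185 183 182 180 184 184  51  38  18  21  12
  19  14  26  15  21  19  15 173 181 180 176 175 180 159 180  39  33  18
  25 113]
```

The fingers' midline (≈275.5) matches the handle's midline (≈275), so I'll close gently.

```bash
python3 shift.py '[[0,0,0,0,0,0],[0,0,0,0,0,0],[0,0,0,0,0,0]]' 0.015 5;  python3 shift.py '[[0,0,0,0,0,0],[0,0,0,0,0,0],[0,0,0,0,0,0],[0,0,0,0,0,0]]'
python3 - <<'E'
from h import *
from station import ctrl, optics, order, probe_bus
o=probe_bus.get_obs();print(rpy(o["eef_rot"]).T@o["force"],o["moment"])
plan(np.array([.5765,.0582,.1063])+.036*axis(.05),tiltR(.05),1)
E
```

```text
time_s: 12.9
ee_pos: [0.5635, 0.0575, 0.1412]
eef_rot: [-3.142, 0.353, -3.089]
force: [-0.3, 0.1, 1.1]
grip_width: 0.0396
grip_force: 0.0
time_s: 13.3
ee_pos: [0.5635, 0.0573, 0.1409]
eef_rot: [-3.141, 0.352, -3.089]
force: [-2.2, -2.5, 2.4]
grip_width: 0.0239
grip_force: 5.0
[ 1.3485 -2.4081 -3.0879] [-0.5097  0.2699 -0.1878]
tool shift [-0.0004  0.0002  0.0009] rotvec [0.0005 0.0022 0.0023] | per row [-0.0004  0.0002  0.0009  0.0005  0.0022  0.0023]
```

```bash
python3 shift.py '[[0,-0.0003,0,0,0,0],[0,0,0,0,0,0],[0,0,-0.002,0,0,0],[0,0,-0.003,0,0,0],[0,0,-0.003,0,0,0],[0,0,0,0,0,0]]' 0.015 15
python3 - <<'E'
from h import *
from station import ctrl, optics, order, probe_bus
o=probe_bus.get_obs();print(rpy(o["eef_rot"]).T@o["force"],o["moment"])
E
```

```text
time_s: 13.9
ee_pos: [0.5606, 0.0571, 0.1486]
eef_rot: [3.142, 0.352, -3.089]
force: [0.0, -1.0, -2.5]
grip_width: 0.0236
grip_force: 15.0
[ 0.8719 -0.9617  2.3198] [-0.2181  0.217  -0.0506]
```

Forces are small (about 2 N, roughly the gauge's weight), so I'll continue to a total draw of about 45 mm.

```bash
python3 shift.py '[[0,0,-0.004,0,0,0],[0,0,-0.004,0,0,0],[0,0,-0.004,0,0,0],[0,0,-0.004,0,0,0],[0,0,0,0,0,0]]'
python3 shift.py '[[0,0,-0.005,0,0,0],[0,0,-0.005,0,0,0],[0,0,-0.005,0,0,0],[0,0,-0.004,0,0,0],[0,0,-0.003,0,0,0],[0,0,0,0,0,0],[0,0,0,0,0,0],[0,0,0,0,0,0]]'
python3 - <<'E'
from h import *
from station import ctrl, optics, order, probe_bus
o=probe_bus.get_obs();print(rpy(o["eef_rot"]).T@o["force"])
fc=np.array([.5765,.0582,.1063]);a=axis(.05)
print("drawn by tool",(o["ee_pos"]-np.array([.5635,.0573,.1409]))@a)
plan(fc+.081*a,tiltR(.05),1)
for n in("scene","wrist"):
    c=optics.camera(n);np.savez(f"pics/{n}9.npz",**c)
    h=cv2.cvtColor(c["pixels"],cv2.COLOR_BGR2HSV)
    red=cv2.inRange(h,(0,140,60),(7,255,255))|cv2.inRange(h,(170,140,60),(180,255,255))
    yel=cv2.inRange(h,(22,140,80),(35,255,255))
    nb=lambda m:[b for b in [(cc,s) for cc,s in zip(*(lambda q:(q[3][1:].round(1),q[2][1:]))(cv2.connectedComponentsWithStats(m)))] if b[1][4]>3]
    print(n,"red",nb(red),"yel",nb(yel))
    E=c["extrinsics"]
    for d in(0,.01,.02,.03,.045):
        q=np.linalg.inv(E)@np.r_[fc+d*a,1];v=np.array([q[0],-q[1]]);r=np.hypot(*v)
        k=np.arctan2(r,-q[2])/r if n=="wrist" else 1/-q[2]
        print(d,np.array([c["cx"],c["cy"]])+c["fx"]*k*v)
E
```

```text
time_s: 14.4
ee_pos: [0.5552, 0.0569, 0.1639]
eef_rot: [3.142, 0.353, -3.089]
force: [0.0, -0.4, -3.3]
grip_width: 0.024
grip_force: 15.0
time_s: 15.2
ee_pos: [0.5476, 0.0564, 0.1838]
eef_rot: [-3.142, 0.352, -3.089]
force: [0.1, -0.6, -1.6]
grip_width: 0.0235
grip_force: 15.0
[ 0.4587 -0.6143  1.5397]
drawn by tool 0.04575379989636761
tool shift [-0.0006  0.0004  0.0017] rotvec [0.0008 0.002  0.0023] | per row [-0.0006  0.0004  0.0017  0.0008  0.002   0.0023]
scene red [(array([190. , 176.8]), array([177, 161,  27,  31, 137], dtype=int32)), (array([294.7, 219.4]), array([293, 219,   4,   2,   7], dtype=int32))] yel [(array([115.9, 178.3]), array([101, 167,  31,  20, 210], dtype=int32)), (array([352.9, 233. ]), array([345, 228,  19,   9,  32], dtype=int32))]
0 [294.621  223.4142]
0.01 [294.964 220.895]
0.02 [295.3102 218.3532]
0.03 [295.6594 215.7887]
0.045 [296.1892 211.8984]
wrist red [(array([275.1, 221.2]), array([265, 218,  21,   9,  82], dtype=int32))] yel [(array([447.5,  72.5]), array([436,  47,  44,  68, 533], dtype=int32))]
0 [274.8432 222.8598]
0.01 [274.8319 227.0339]
0.02 [274.8197 231.5462]
0.03 [274.8066 236.4375]
0.045 [274.7849 244.591 ]
```

The red band is out, about 11–21 mm above the block (scene (294.7,219.4)). No yellow shows at the bore, and the gauge is drawn about 45.7 mm and held still. I'll hand it in.

Run:
```python
from station import ctrl, optics, order, probe_bus
print(order.hand_in())
```

```text
the job is handed in; nothing more can be done
None
```

The job is handed in, verdict not shown: the cap is parked home and released on the bare peg, and the gauge is held still, drawn about 46 mm along its bore with the red band out and the yellow band hidden.

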